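# Park the thread stand in its corner stop, bring the red spool to the thread guide and hold

## Task

The repair-thread stand has crept out of its place: first push it back square and flush into the inside corner of the aluminium corner stop (its back and its right side both touching), then turn its turntable until the red spool stands straight behind the wire thread guide at the front of the base. Finish while still gripping the turntable's knob, so that the turntable stays still, with the stand flush in its corner, while I pull thread off the spool. Keep all four spools in their cups, and do not disturb the scissors, the pin tin or the tape measure.

Things in the scene. Friction and masses are not known exactly. Their poses are not given: they have to be found in the camera images.
- corner_stop: L of aluminium bar screwed to the counter, bars 10 mm wide, 14 mm high. Origin: inside corner, on the counter. x points away from the robot, y left. Far bar: inner face x = 0, from the corner 100 mm towards +y. Right bar: inner face y = 0, from the corner 80 mm towards -x. With the stand flush, the stand's origin is at x = -60, y = +60 mm in this frame, axes parallel.
- stand: loose thread stand: dark square base 120 x 120 mm, 18 mm high, about 0.8 kg loaded. Origin: centre of its underside; x to its back, y to its left; front (thread guide) is -x. Starts up to 0.3 rad from square. Slides when pushed low on the base (4 to 10 N); dragged by the knob it tips. One push point may jam askew on a bar; two spread fingertips (or the lagging corner) square it.
- turntable: white turntable 104 mm across on a bearing on the stand, its top 27 mm above the counter, with five cups (inner diameter 31 mm, rims 37.5 mm above the counter) 72 degrees apart, 36 mm from the axis; one is empty. Origin: on the axis (the stand's centre), 20 mm above the counter. Turns several turns either way with slight friction and stays where left.
- knob (a point): centre of the black round knob on the turntable's axis, 98 mm above the counter. Knob 30 mm across, full width from 83 to 111 mm above the counter, top at 114.5 mm. Spool tops lie at 70.5 mm: keep fingertips above them. It can be gripped from any side and turned by the grip.
- thread_guide (a point): eye of the steel wire thread guide that stands at the middle of the front edge of the base, 57 mm in front of the axis and 56.5 mm above the counter; its top is at 64 mm. The front of the stand is where this is.
- spool_red: loose spool of red thread standing in one of the cups, 28 mm across, 42 mm high; origin: centre of its underside, 36 mm from the turntable's axis. It is at the front when it lies on the line from the axis to the thread guide (stand frame: x = -36 mm, y = 0).
- spool_blue: loose spool of blue thread, same size, in another cup
- spool_white: loose spool of white thread, same size, in another cup
- spool_black: loose spool of black thread, same size, in another cup
- scissors: orange-handled scissors lying on the counter, 87 x 199 x 9 mm; bystander
- pin_tin: open round tin of pins, 69 mm across, 20 mm high; bystander
- tape_measure: rolled yellow tape measure, 53 x 90 x 20 mm; bystander

How it is judged:
On the way, in this order (a step that is already met when the one before it is completed fails the run):
1. the stand stands square and flush in the corner of the stop (x of stand in the frame of corner_stop between -0.063 and -0.057 m and y of stand in the frame of corner_stop between 0.057 and 0.063 m and angle between the x axis of stand and the x axis of corner_stop, either way round below 0.035 rad and angle between stand's own z axis and vertical below 0.03 rad and height (world z) of stand below 0.004 m), for 0.2 s.
2. the red spool is turned to the thread guide by a grip on the knob, the stand still in its corner (all of step 1 and x of spool_red in the frame of stand below -0.03 m and y of spool_red in the frame of stand between -0.005 and 0.005 m and contact force between the fingers and turntable above 2 N and distance between the grasp point and knob below 0.03 m), for 0.3 s.
At the end, for the whole second after the job is handed in: Base flat and flush in the corner (both bars within 3 mm, square within 0.035 rad); red spool within 5 mm sideways of the line from axis to thread guide; fingers gripping the knob (TCP within 30 mm of it, over 2 N); stand and turntable still; all spools upright in their cups (all of step 2 and angular speed of turntable below 0.1 rad/s and linear speed of stand below 0.01 m/s and distance between each of spool_red, spool_blue, spool_white, spool_black and turntable below 0.045 m and angle between each of spool_red, spool_blue, spool_white, spool_black's own z axis and vertical below 0.15 rad); the arm keeps its last pose, push and grip.
It fails at once if the scissors is disturbed (moved more than 15 mm) (distance of scissors from where it was at the start of the episode above 0.015 m).
It fails at once if the pin tin is disturbed (moved more than 15 mm) (distance of pin_tin from where it was at the start of the episode above 0.015 m).
It fails at once if the tape measure is disturbed (moved more than 15 mm) (distance of tape_measure from where it was at the start of the episode above 0.015 m).
It fails at once if a spool comes out of its cup or tips (distance between any of spool_red, spool_blue, spool_white, spool_black and turntable above 0.055 m or angle between any of spool_red, spool_blue, spool_white, spool_black's own z axis and vertical above 0.5 rad).
It also fails if it takes over 70 s, if anything falls off the work surface, if the arm or the gripper's body presses on something with over 40 N, if the wrist force passes 120 N, or if a joint passes its speed limit or range.

## Robot

A 6-joint arm with a two-finger parallel gripper is mounted at the origin on the work surface; the furniture and walls round the work are solid. World frame = base frame: x ahead of the robot, y to its left, z up, the work surface at z = 0. Lengths are in m, angles in rad, forces in N, time in s.
With the tool pointing down it reaches from about 0.35 to 0.8 m from the base axis. Payload 7.3 kg.
Tool frame: the origin (TCP) lies between the finger pads, 19 mm behind the fingertips; this is the grasp point; z points along the fingers, y is the line along which they close (so a half turn about z gives the same grasp; the last joint's range is limited). The gripper opens to 85 mm and grips with 20 to 120 N. Pads are 22 mm wide; open, the fingers measure 114 mm over their backs; the gripper's body (76 mm by 85 mm) begins 54 mm behind the grasp point. The pads swing forward as they close: fully open they stand 13 mm farther back than shut.
Start: joints at [1.182, 0.342, 1.524, -0, 1.275, -0.146], TCP at [0.126, 0.51, 0.25] pointing down, gripper open.
Joint ranges: [-2.53, 2.53], [-0.77, 2.02], [0.04, 2.7], [-1, 4.14], [0.28, 2.66], [-3.11, 3.11]. Speed limits (rad/s): [2.57, 2.57, 3.14, 3.14, 3.14, 3.14].

## Interface

Orientations are given as a unit quaternion [x, y, z, w].
In Python, from workcell import r, command_gripper, optics gives the robot as it stands. The module is installed in compiled form; this text tells all that it offers. Calls block until the motion is done:
- r.reach(position, orientation): joint-space move of the TCP to a pose.
- r.move_straight(position, orientation=None, speed=0.15, max_force=None): straight line of the TCP; orientation=None keeps the orientation; speed is the mean speed in m/s. With max_force (N) it stops when the force on the tool has changed by that much, and returns True; else False.
- r.movej(angles): joint-space move.
- command_gripper(opening, force=None): finger opening in m; force is the grip in N (None keeps the last); returns when the fingers have stopped.
- r.hold(seconds).
- r.solve_ik(position, orientation): joint angles nearest the present ones, or None.
- r.read_state(): the state.
- optics.get_image(name): name is "scene" or "top" or "wrist"; returns (picture, depth): 420x560x3 uint8, red, green, blue; 420x560 float32, m along the optical axis (not along the pixel's ray), 0 where there is no reading.
- optics.camera_model(name): a dict with "K" (3x3 intrinsics, pixels), "R" (3x3) and "t" (3): a world point X has camera coordinates R X + t; the wrist camera has in their place "tool_from_camera" (4x4, takes a point from camera to tool coordinates, whose origin is the TCP and whose axes are the flange's). Camera axes: x right, y down, z forward; pixel columns grow to the right and rows downward; lengths in m; the calibration is good to about 2 mm. A picture is of the moment at which its call begins: read the wrist's pose just before it. camera_model takes no time and is no camera call.
A pose or a line that the arm cannot do raises r.PlanningError and nothing moves.
- r.finish_job(): hands the job in; it is judged then, once.
The state is a dict: "time_s": time; "joint_positions": joint angles; "dq": joint speeds; "tau": joint torques, N m; "eef_pos": TCP position; "eef_rot": TCP orientation; "contact_force": force on the tool from outside, world axes, zero at the start; "torque": the same for the moment, N m; "grip_width": finger opening in m; "grip_force": force on a finger pad.
Only numpy, scipy, OpenCV 4.12 (cv2) and the standard library are available. Lean on these libraries where they do the work, as an engineer would, in place of code of your own. Each camera call takes 0.05 s, during which the arm holds its last target. There are 200 camera calls.

## Working session

There is one attempt and no reset: what is moved stays moved. The work goes in short steps, each a Python script; the robot and the scene stay as the last script left them, time stands still between calls to the robot, and variables do not carry over. Pictures are saved under pics/ and viewed, at most 10 in all, crops included, and the job is handed in when it is done.

```bash
mkdir -p pics
python3 - <<'E'
from workcell import r,command_gripper,optics
import cv2,numpy as np
for n in("scene","top"):
    p,d=optics.get_image(n); np.savez(f"pics/{n}0.npz",p=p,d=d)
    cv2.imwrite(f"pics/{n}0.png",p[:,:,::-1])
    m=optics.camera_model(n); print(n,m["K"].tolist(),np.round(m["R"],4).tolist(),np.round(m["t"],4).tolist())
s=r.read_state(); print(s["time_s"],s["eef_pos"],s["eef_rot"],s["grip_width"])
E
```

```text
scene [[503.8765289856168, 0.0, 287.1127916891431], [0.0, 503.8765289856168, 208.93174485334762], [0.0, 0.0, 1.0]] [[0.6371, -0.7704, -0.0239], [-0.3976, -0.3019, -0.8665], [0.6603, 0.5615, -0.4987]] [-0.2481, 0.2786, 0.6245]
top [[457.25223498244867, 0.0, 280.701196075159], [0.0, 457.25223498244867, 213.62383164632595], [0.0, 0.0, 1.0]] [[0.0068, -1.0, -0.0072], [-0.9956, -0.0061, -0.094], [0.0939, 0.0078, -0.9955]] [0.0384, 0.4763, 1.0171]
0.1 [0.12606043 0.50928066 0.24939323] [ 1.21093089e-01  9.92640896e-01 -6.91542292e-04 -1.93852570e-04] 0.0852811536252912
```

View pics/top0.png

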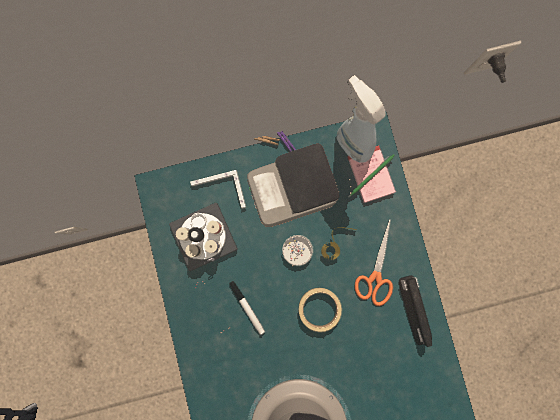

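View pics/scene0.png

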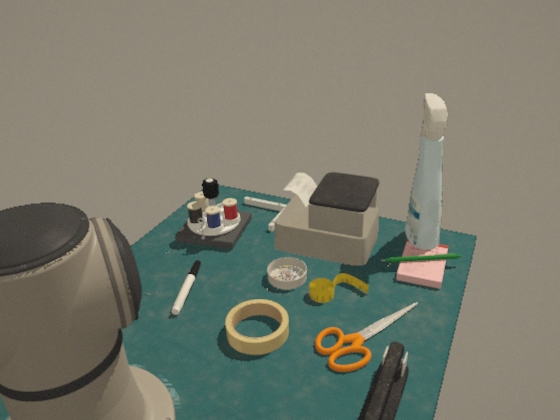

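Run:
```python
import cv2,numpy as np
p=np.load("pics/top0.npz")["p"][:,:,::-1]
c=p[155:280,150:275]  # x6 (lighter)
c=cv2.resize(c,None,fx=4.8,fy=4.8,interpolation=cv2.INTER_CUBIC)
c=np.clip(255*(c/255.)**.6,0,255)
cv2.imwrite("pics/crop1.png",c)
p=np.load("pics/scene0.npz")["p"][:,:,::-1]
c=cv2.resize(p[165:265,170:300],None,fx=6,fy=6,interpolation=cv2.INTER_CUBIC)
cv2.imwrite("pics/crop2.png",np.clip(255*(c/255.)**.6,0,255))
```

```text
[ WARN:0@0.074] global loadsave.cpp:1063 imwrite_ Unsupported depth image for selected encoder is fallbacked to CV_8U.
```

View pics/crop1.png

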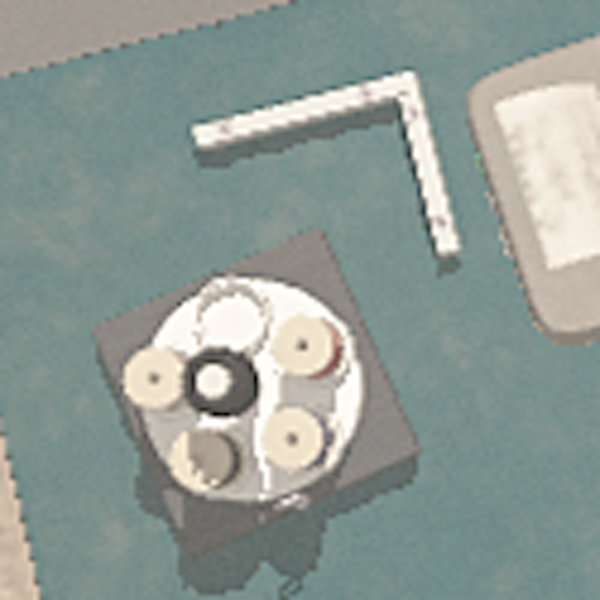

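View pics/crop2.png

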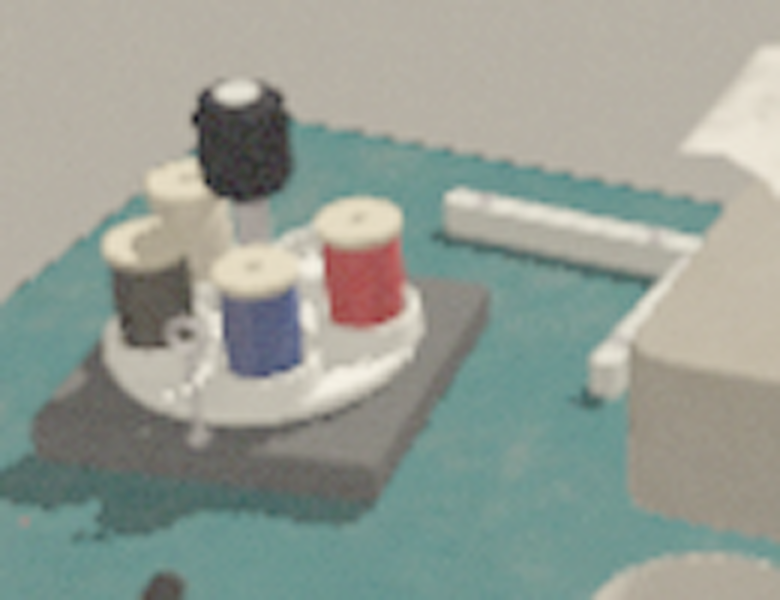

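```bash
cat > h.py <<'E'
from workcell import r,command_gripper,optics
import numpy as np,cv2
from scipy.spatial.transform import Rotation as Ro
def ray(n,u,v):
    m=optics.camera_model(n);R=np.array(m["R"]);t=np.array(m["t"])
    return -R.T@t, R.T@np.linalg.inv(m["K"])@[u,v,1]
def atz(n,u,v,z):
    o,d=ray(n,u,v); return o+d*(z-o[2])/d[2]
def tri(a,b):
    (o1,d1),(o2,d2)=ray("top",*a),ray("scene",*b)
    s=np.linalg.lstsq(np.c_[d1,-d2],o2-o1,rcond=None)[0]
    return (o1+d1*s[0]+o2+d2*s[1])/2, np.linalg.norm(o1+d1*s[0]-o2-d2*s[1])
def down(a): # tool down, tool x axis... y axis (closing) at world angle a
    return (Ro.from_matrix(np.array([[np.sin(a),np.cos(a),0],[-np.cos(a),np.sin(a),0],[0,0,-1]]))).as_quat()
E
python3 - <<'E'
from h import *
T=lambda u,v:((u+.5)/4.8-.5+150,(v+.5)/4.8-.5+155)
S=lambda u,v:((u+.5)/6-.5+170,(v+.5)/6-.5+165)
np.set_printoptions(precision=4,suppress=True)
for n,u,v,z in[("outer",413,72,.014),("inner",402,95,.014),("farend",192,127,.014),("farend in",197,150,.014),("rend in",438,253,.014),("rend out",460,246,.014),
 ("BR",323,232,.018),("BL",95,328,.018),("FR",417,447,.018),("FL",190,553,.018),("red",302,345,.0705),("blue",292,438,.0705),("white",153,378,.0705),("knob",212,380,.1145)]:
    print(n,atz("top",*T(u,v),z))
for n,a,b in[("knob",(212,380),(238,92)),("red",(302,345),(358,217)),("blue",(292,438),(255,269)),("BR",(323,232),(488,290)),("FR",(417,447),(375,470)),("FL",(190,553),(45,425)),("inner",(402,95),(690,258)),("farend",(192,127),(457,188)),("rend in",(438,253),(592,352))]:
    print(n,*tri(T(*a),S(*b)))
print(np.c_[[optics.camera_model("wrist")["tool_from_camera"]]], down(0), optics.camera_model("wrist")["K"])
E
```

```text
outer [0.5785 0.1466 0.014 ]
inner [0.5673 0.1517 0.014 ]
farend [0.5511 0.2526 0.014 ]
farend in [0.54   0.2499 0.014 ]
rend in [0.4908 0.1332 0.014 ]
rend out [0.4943 0.1227 0.014 ]
BR [0.5001 0.1879 0.018 ]
BL [0.4535 0.2955 0.018 ]
FR [0.3981 0.1413 0.018 ]
FL [0.3476 0.2475 0.018 ]
red [0.4426 0.1885 0.0705]
blue [0.4007 0.1922 0.0705]
white [0.4273 0.2554 0.0705]
knob [0.4244 0.2201 0.1145]
knob [0.4244 0.2201 0.1146] 0.00010338232253856996
red [0.4425 0.1885 0.0713] 0.00035637405502656703
blue [0.4005 0.1926 0.0696] 0.0007217084286860559
BR [0.5    0.1884 0.0169] 0.0009239982643422147
FR [0.3978 0.142  0.0148] 0.0008540187674837438
FL [0.3486 0.247  0.0157] 0.002893996799226012
inner [0.5672 0.1526 0.0115] 0.001674364993646931
farend [0.551  0.2527 0.0141] 0.00026861503510346407
rend in [0.4907 0.1328 0.0168] 0.00040152907727813785Traceback (most recent call last):
  File "<stdin>", line 10, in <module>
  File "h.py", line 14, in down
    return (Ro.from_matrix(np.array([[np.sin(a),np.cos(a),0],[-np.cos(a),np.sin(a),0],[0,0,-1]]))).as_quat()
            ~~~~~~~~~~~~~~^^^^^^^^^^^^^^^^^^^^^^^^^^^^^^^^^^^^^^^^^^^^^^^^^^^^^^^^^^^^^^^^^^^^^^^
  File "scipy/spatial/transform/_rotation.pyx", line 1143, in scipy.spatial.transform._rotation.Rotation.from_matrix
ValueError: Non-positive determinant (left-handed or null coordinate frame) in rotation matrix 0: [[ 0.  1.  0.]
 [-1.  0.  0.]
 [ 0.  0. -1.]].
```

```bash
python3 - <<'E'
s=open("h.py").read().split("def down")[0]
s+='''
YAW=.258; C=np.array([.5668,.153])
def W(x,y,z): # stop frame -> world
    c,s=np.cos(YAW),np.sin(YAW); return np.array([C[0]+c*x-s*y,C[1]+s*x+c*y,z])
def tool(z,y):
    return Ro.from_matrix(np.c_[np.cross(y,z),y,z]).as_quat()
def down(a): return tool(np.array([0,0,-1.]),np.array([np.cos(a),np.sin(a),0]))
def pushq(a,tilt,s): # push heading a (world), lean back by tilt
    return tool(np.array([np.sin(tilt)*np.cos(a),np.sin(tilt)*np.sin(a),-np.cos(tilt)]),s*np.array([-np.sin(a),np.cos(a),0]))
def st():
    s=r.read_state(); print("t",round(s["time_s"],2),"p",np.round(s["eef_pos"],4),"F",np.round(s["contact_force"],1),"w",round(s["grip_width"],4),"g",np.round(s["grip_force"],1)); return s
'''
open("h.py","w").write(s)
E
python3 - <<'E'
from h import *
np.set_printoptions(precision=3,suppress=True)
for tl in(0,.26,.35):
  for s in(1,-1):
    print(tl,s)
    print(" f",[r.solve_ik(W(x,y,.02),pushq(YAW,tl,s)) for x,y in((-.23,.1),(-.14,.1))])
    print(" l",[r.solve_ik(W(x,y,.02),pushq(YAW-np.pi/2,tl,s)) for x,y in((-.07,.2),(-.06,.14))])
for a in np.arange(-180,180,45): print(a,r.solve_ik(W(-.06,.06,.1),down(np.radians(a))))
m=optics.camera_model("wrist");print(m["tool_from_camera"],m["K"])
E
```

```text
0 1
 f [array([ 0.333,  0.474,  2.191, -0.   ,  0.477, -1.496]), array([ 0.318,  0.563,  1.96 , -0.   ,  0.619, -1.511])]
 l [array([ 0.495,  0.676,  1.687, -0.   ,  0.779,  0.237]), array([ 0.383,  0.665,  1.714, -0.   ,  0.763,  0.125])]
0 -1
 f [array([ 0.333,  0.474,  2.191, -0.   ,  0.477,  1.645]), array([ 0.318,  0.563,  1.96 , -0.   ,  0.619,  1.631])]
 l [array([ 0.495,  0.676,  1.687, -0.   ,  0.779, -2.905]), array([ 0.383,  0.665,  1.714, -0.   ,  0.763, -3.016])]
0.26 1
 f [None, None]
 l [array([ 0.623,  0.732,  1.595, -0.304,  0.931,  0.561]), array([ 0.518,  0.711,  1.646, -0.328,  0.88 ,  0.482])]
0.26 -1
 f [None, None]
 l [array([ 0.623,  0.732,  1.595, -0.304,  0.931, -2.58 ]), array([ 0.518,  0.711,  1.646, -0.328,  0.88 , -2.66 ])]
0.35 1
 f [None, None]
 l [array([ 0.662,  0.761,  1.56 , -0.384,  0.999,  0.643]), array([ 0.56 ,  0.736,  1.618, -0.418,  0.938,  0.577])]
0.35 -1
 f [None, None]
 l [array([ 0.662,  0.761,  1.56 , -0.384,  0.999, -2.499]), array([ 0.56 ,  0.736,  1.618, -0.418,  0.938, -2.564])]
-180 [ 0.233  0.521  1.702 -0.     0.919 -2.908]
-135 [ 0.233  0.521  1.702 -0.     0.919  2.589]
-90 [ 0.233  0.521  1.702 -0.     0.919  1.804]
-45 [ 0.233  0.521  1.702 -0.     0.919  1.019]
0 [ 0.233  0.521  1.702 -0.     0.919  0.233]
45 [ 0.233  0.521  1.702 -0.     0.919 -0.552]
90 [ 0.233  0.521  1.702 -0.     0.919 -1.338]
135 [ 0.233  0.521  1.702 -0.     0.919 -2.123]
[[ 0.    -0.959 -0.284  0.071]
 [ 1.     0.     0.     0.   ]
 [-0.    -0.284  0.959 -0.124]
 [ 0.     0.     0.     1.   ]] [[335.55    0.    282.165]
 [  0.    335.55  205.904]
 [  0.      0.      1.   ]]
```

Run:
```python
from h import *
q=pushq(YAW,.1,1)
command_gripper(.06,40)
r.reach(W(-.228,.102,.16),q); st()
r.move_straight(W(-.228,.102,.05),speed=.15)
print(r.move_straight(W(-.228,.102,.0),speed=.03,max_force=4)); z=st()["eef_pos"][2]
open("z","w").write(str(z))
r.move_straight(W(-.228,.102,z+.008),speed=.05); st()
print(r.move_straight(W(-.137,.102,z+.008),speed=.06,max_force=30)); st()
p,d=optics.get_image("top"); np.savez("pics/top1.npz",p=p,d=d)
c=cv2.resize(p[155:280,150:275],None,fx=4.8,fy=4.8,interpolation=cv2.INTER_CUBIC)
cv2.imwrite("pics/crop3.png",np.clip(255*(c[:,:,::-1]/255.)**.6,0,255).astype(np.uint8))
```

```text
t 1.9 p [0.3207 0.1939 0.1603] F [-0.3  1.  -0.4] w 0.06 g 0.0Traceback (most recent call last):
  File "<stdin>", line 6, in <module>
workcell.PlanningError: the arm cannot follow that straight line within its joint ranges
```

Run:
```python
from h import *
for tl in(.1,.07,.04,0):
  for z in (.16,.05,.0): print(tl,z,r.solve_ik(W(-.222,.102,z),pushq(YAW,tl,1)))
```

```text
0.1 0.16 [ 0.34312435  0.14474944  2.0897578  -0.0117476   0.80747958 -1.47797364]
0.1 0.05 [ 0.34312435  0.38081105  2.22089003 -0.01991516  0.44032773 -1.46807928]
0.1 0.0 None
0.07 0.16 [ 0.34099649  0.15840755  2.06948334 -0.00775937  0.84395689 -1.48284592]
0.07 0.05 [ 0.34099649  0.38864086  2.19886852 -0.0124528   0.48435539 -1.47698162]
0.07 0.0 [ 0.34099649  0.51760698  2.2333786  -0.01838406  0.32089783 -1.47055637]
0.04 0.16 [ 0.33896714  0.17246495  2.04935194 -0.00419666  0.879911   -1.48721947]
0.04 0.05 [ 0.33896714  0.39728262  2.17692628 -0.00642499  0.52752363 -1.4843421 ]
0.04 0.0 [ 0.33896714  0.52285053  2.21089161 -0.00899061  0.36799499 -1.48150495]
0 0.16 [ 3.36406136e-01  1.91775758e-01  2.02273925e+00 -4.44089210e-16
  9.27077641e-01 -1.49239019e+00]
0 0.05 [ 3.36406136e-01  4.09962491e-01  2.14780071e+00 -4.44089210e-16
  5.83829457e-01 -1.49239019e+00]
0 0.0 [ 3.36406136e-01  5.31339374e-01  2.18096032e+00 -4.44089210e-16
  4.29292960e-01 -1.49239019e+00]
```

Tilt 0.05 works.

Run:
```python
from h import *
q=pushq(YAW,.05,1)
X=-.222
r.move_straight(W(X,.102,.05),q,speed=.15)
print(r.move_straight(W(X,.102,.0),speed=.03,max_force=4)); z=st()["eef_pos"][2]
open("z","w").write(str(z))
r.move_straight(W(X,.102,z+.008),speed=.05); st()
print(r.move_straight(W(-.137,.102,z+.008),speed=.06,max_force=30)); st()
p,d=optics.get_image("top"); np.savez("pics/top1.npz",p=p,d=d)
c=cv2.resize(p[155:280,150:275],None,fx=4.8,fy=4.8,interpolation=cv2.INTER_CUBIC)
cv2.imwrite("pics/crop3.png",np.clip(255*(c[:,:,::-1]/255.)**.6,0,255).astype(np.uint8))
```

```text
True
t 4.17 p [0.3261 0.195  0.0138] F [-0.3 -0.4  8.3] w 0.0602 g 4.2
t 4.48 p [0.3263 0.195  0.022 ] F [ 0.7 -0.3  0.1] w 0.0602 g 0.0
False
t 6.05 p [0.4063 0.2161 0.0212] F [-7.9 -2.1  4.7] w 0.0601 g 3.6
```

View pics/crop3.png

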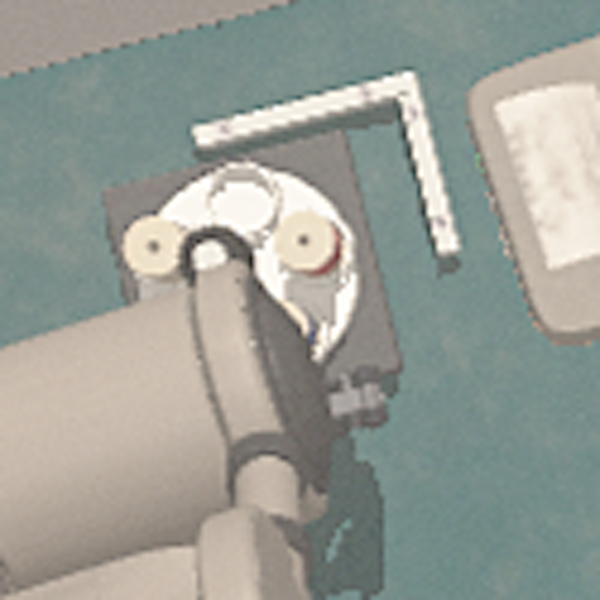

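Run:
```python
from h import *
z=.0225
r.move_straight(W(-.17,.102,z+.003),speed=.15)
r.move_straight(W(-.17,.102,.17),speed=.25)
q=pushq(YAW-np.pi/2,.2,1)
r.reach(W(-.066,.196,.17),q)
r.move_straight(W(-.066,.196,z),speed=.2); st()
print(r.move_straight(W(-.066,.120,z),speed=.05,max_force=18)); s=st()
d=s["eef_pos"][:2]-C; c,sn=np.cos(YAW),np.sin(YAW); print("stop frame",c*d[0]+sn*d[1],-sn*d[0]+c*d[1])
p,dd=optics.get_image("top"); np.savez("pics/top2.npz",p=p,d=dd)
```

```text
t 9.76 p [0.4537 0.326  0.0235] F [-0.2 -0.5  0.5] w 0.06 g 0.0
True
t 10.9 p [0.4685 0.2665 0.0224] F [-1.8  4.4  3.3] w 0.0599 g 2.6
stop frame -0.06608570564262768 0.13484948805303776
```

```bash
cat >> h.py <<'E'
def sf():
    s=st(); d=s["eef_pos"][:2]-C; c,sn=np.cos(YAW),np.sin(YAW); print("  stop frame",round(c*d[0]+sn*d[1],4),round(-sn*d[0]+c*d[1],4))
E
python3 - <<'E'
from h import *
z=.0225
r.move_straight(W(-.066,.165,z+.003),speed=.15)
r.move_straight(W(-.066,.165,.17),speed=.25)
r.reach(W(-.165,.06,.17),pushq(YAW,.05,1))
r.move_straight(W(-.165,.06,z),speed=.2)
print(r.move_straight(W(-.118,.06,z),speed=.04,max_force=20)); sf()
r.hold(.1)
p,dd=optics.get_image("top"); np.savez("pics/top3.npz",p=p,d=dd)
c=cv2.resize(p[155:280,150:275],None,fx=4.8,fy=4.8,interpolation=cv2.INTER_CUBIC)
cv2.imwrite("pics/crop4.png",np.clip(255*(c[:,:,::-1]/255.)**.6,0,255).astype(np.uint8))
E
```

```text
True
t 15.54 p [0.4253 0.1779 0.0214] F [-0.1 -0.1  0.8] w 0.0598 g 0.0
  stop frame -0.1305 0.0602
```

View pics/crop4.png

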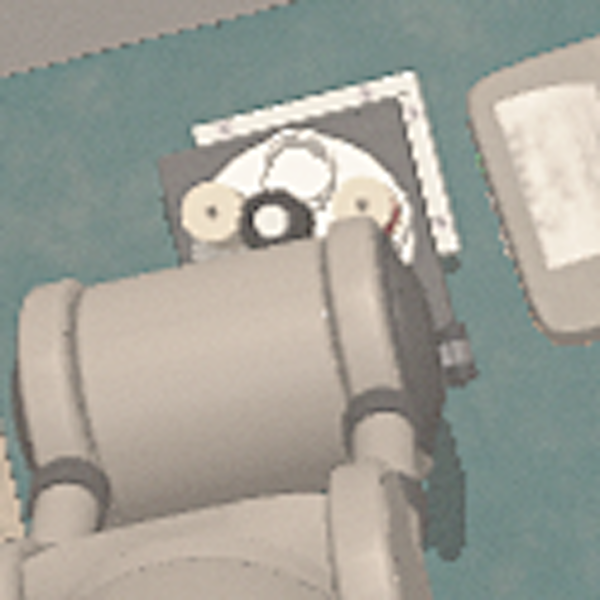

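Run:
```python
from h import *
z=.0225
r.move_straight(W(-.165,.06,z+.003),speed=.15)
r.move_straight(W(-.165,.06,.17),speed=.25)
r.reach(W(-.06,.16,.17),pushq(YAW-np.pi/2,.2,1))
r.move_straight(W(-.06,.16,z),speed=.2)
print(r.move_straight(W(-.06,.115,z),speed=.04,max_force=22)); sf()
r.move_straight(W(-.06,.165,z+.003),speed=.15)
r.move_straight(W(-.06,.22,.20),speed=.25)
p,dd=optics.get_image("top"); np.savez("pics/top4.npz",p=p,d=dd)
c=cv2.resize(p[155:280,150:275],None,fx=4.8,fy=4.8,interpolation=cv2.INTER_CUBIC)
cv2.imwrite("pics/crop5.png",np.clip(255*(c[:,:,::-1]/255.)**.6,0,255).astype(np.uint8))
```

```text
True
t 20.11 p [0.4743 0.2681 0.0224] F [-2.8  4.5  3.2] w 0.0602 g 2.6
  stop frame -0.0601 0.1349
```

View pics/crop5.png

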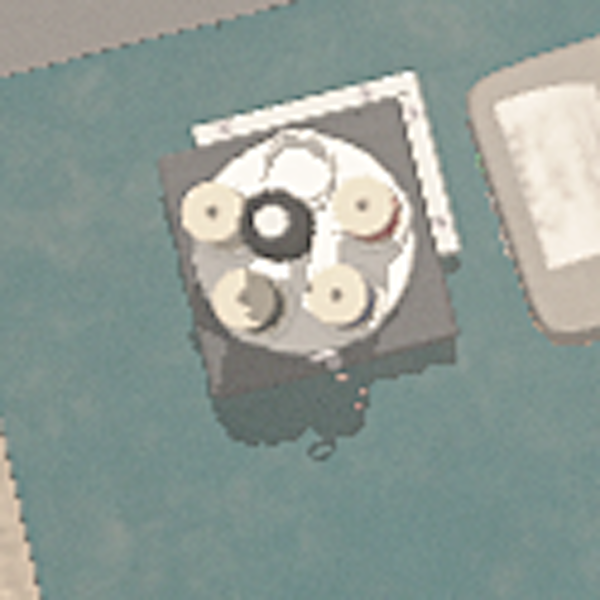

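Run:
```python
from h import *
np.set_printoptions(precision=4,suppress=True)
T=lambda u,v:((u+.5)/4.8-.5+150,(v+.5)/4.8-.5+155)
P={n:atz("top",*T(u,v),z)[:2] for n,u,v,z in[("BR",400,97,.018),("BL",160,158,.018),("FR",458,335,.018),("FL",213,398,.018),("red",362,205,.0705),("blue",336,295,.0705),("white",212,211,.0705),("black",246,299,.0705),("knob",272,220,.1145),("guide",323,357,.064)]}
for k in P: print(k,P[k],np.linalg.norm(P[k]-P["knob"]),np.degrees(np.arctan2(*(P[k]-P["knob"])[::-1])))
print("ctr",sum(P[k] for k in("BR","BL","FR","FL"))/4,"pred",W(-.06,.06,0))
```

```text
BR [0.5656 0.1522] 0.08386268623351457 -31.30991893309559
BL [0.5354 0.2668] 0.08220166492825333 59.7394195081836
FR [0.4513 0.1227] 0.0845994472558313 -120.28085743576638
FL [0.4206 0.2385] 0.0848701789786738 149.76338828322486
red [0.5064 0.1626] 0.03542693400217179 -69.35807080655255
blue [0.4654 0.1736] 0.036146536054472794 -142.22859495081838
white [0.5033 0.2307] 0.03615511739048661 75.02163517854176
black [0.4633 0.2143] 0.03581493774761401 148.81310186455613
knob [0.4939 0.1958] 0.0 0.0
guide [0.4377 0.1799] 0.05846857086864242 -164.2610227771905
ctr [0.4932 0.195 ] pred [0.4935 0.1957 0.    ]
```

Run:
```python
from h import *
k=[.4937,.1957]
a=np.radians(45)
r.reach([*k,.2],down(a))
r.move_straight([*k,.1],speed=.15); st()
command_gripper(.02,40); st()
q=np.array(r.read_state()["joint_positions"]); q0=q[5]
for i in range(1,8):
    q[5]=q0+np.radians(95.8)*i/7; r.movej(q)
r.hold(.2); st()
p,dd=optics.get_image("top"); np.savez("pics/top5.npz",p=p,d=dd)
s,_=optics.get_image("scene")
B=lambda c:np.clip(255*(c[:,:,::-1]/255.)**.6,0,255).astype(np.uint8)
c=cv2.resize(p[165:255,150:255],None,fx=4,fy=4,interpolation=cv2.INTER_CUBIC)
d=cv2.resize(s[150:240,190:285],None,fx=4,fy=4,interpolation=cv2.INTER_CUBIC)
cv2.imwrite("pics/crop6.png",B(np.hstack([c,d])))
```

```text
t 23.13 p [0.4941 0.1962 0.1006] F [-1.  -0.3 -0.1] w 0.0596 g 0.0
t 23.51 p [0.4947 0.1964 0.1013] F [0.3 4.3 7.5] w 0.0286 g 39.6
t 26.1 p [0.4928 0.1968 0.1013] F [-9.4  1.6  8.5] w 0.0285 g 40.9
```

View pics/crop6.png

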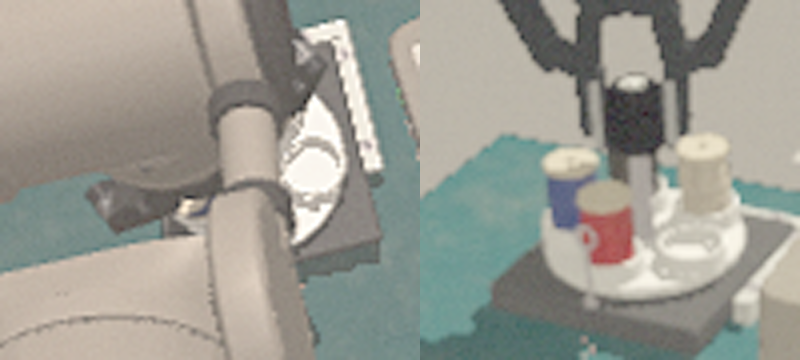

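Run:
```python
from h import *
S=lambda u,v:((u-420+.5)/4-.5+190,(v+.5)/4-.5+150)
T=lambda u,v:((u+.5)/4-.5+150,(v+.5)/4-.5+165)
P={n:atz(c,*f(u,v),z)[:2] for n,c,f,u,v,z in[("red","scene",S,606,193,.0705),("blue","scene",S,571,160,.0705),("white","scene",S,703,146,.0705),("emptyS","scene",S,690,242,.0375),("eye","scene",S,589,238,.0565),("emptyT","top",T,313,167,.0375),("FR","top",T,381,241,.018)]}
k=W(-.06,.06,0)[:2]
for n in P: d=P[n]-k; print(n,P[n],np.linalg.norm(d),np.degrees(np.arctan2(d[1],d[0])))
```

```text
red [0.45991347 0.1872152 ] 0.03462072388241562 -165.80447057625284
blue [0.47427132 0.22643624] 0.03623879070548157 122.00387435560148
white [0.52653177 0.18281024] 0.035480953410652584 -21.311362677699638
emptyS [0.49043626 0.16117932] 0.03465961801213038 -95.0331621011914
eye [0.43961246 0.1803244 ] 0.05601753144777431 -164.06343613912165
emptyT [0.49023088 0.16013166] 0.0357214395145973 -95.21389003567617
FR [0.45018062 0.12301568] 0.08460708504071483 -120.77946760293416
```

Run:
```python
from h import *
st(); print(r.finish_job()); st()
```

```text
t 26.2 p [0.4928 0.1968 0.1013] F [-9.4  1.5  7.7] w 0.0288 g 40.9
the job is handed in; nothing more can be done
None
the job is handed in; nothing more can be done
```

I handed the job in at about 26 s; no verdict came back. My last images put the stand flush in its corner to within about 1 mm, the red spool within about 2° of the thread-guide line, and the gripper still holding the knob at about 40 N.

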